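# Clip the eared capsule plate into its bracket

## Robot

A 7-joint arm with a two-finger parallel gripper is mounted at the origin on the work surface. World frame = base frame: x ahead of the robot, y to its left, z up, the work surface at z = 0. Lengths are in m, angles in rad, forces in N, time in s.
With the tool pointing down it reaches from about 0.425 to 0.975 m from the base axis. Payload 16.7 kg.
Tool frame: the origin (TCP) lies midway between the tips of the shut fingers; the grasp point (between the pads) lies 19 mm behind it; z points along the fingers, y is the direction in which the jaws open and shut (so a half turn about z gives the same grasp; the last joint's range is limited). The gripper opens to 85 mm and grips with 20 to 120 N. Pads are 22 mm wide; open, the fingers measure 114 mm over their backs; the gripper's body (76 mm by 85 mm) begins 54 mm behind the grasp point. The pads swing forward as they close: fully open they stand 13 mm farther back than shut.
Start: joints at [-1.319, 0.426, 0.074, 1.606, -0.034, 1.111, -0.067], TCP at [0.263, 0.621, 0.201] pointing down, gripper open.
Joint ranges: [-2.85, 2.85], [-0.5, 2.14], [-1.23, 1.37], [0.21, 2.46], [-1.02, 4.16], [0.16, 2.05], [-2.73, 2.73]. Speed limits (rad/s): [1.89, 1.89, 2.39, 2.39, 3.01, 3.01, 3.01].

## Interface

Orientations are given as a 3x3 rotation matrix whose columns are the frame's x, y, z axes.
In Python, from rig import bot, eyes gives the robot as it stands.
- The arm moves only by the shell command python3 -m crank 'ROWS' [FORCE]. ROWS is JSON, a list that holds one entry, the list of rows, each a list of 7 numbers: the turn, a rotation vector about the world's x, y, z in degrees, then the shift along the world's x, y, z in mm, then the closure, from 0 (fully open) to 1 (shut). A call has 1 to 5 rows; each row is the pose to reach, as a shift and turn from the pose commanded when the call began; what a row does not reach only later rows make up. A row lasts 1/8 s, in which the tool goes at most 62.5 mm and 10.7 degrees, less where a joint would pass 70% of its speed; a pose out of reach is approached as far as the arm can. A call with a gripper value outside its range is refused whole. The fingers move at their own pace and stop on an object; FORCE is the grip in N (left out, the last holds). Time passes only in rows, so rows that repeat a pose let the fingers close. It gives the time, the measured TCP pose, the force and the opening at its end, in the units of the state.
- bot.state(): the state, without advancing time (a new reading comes with each control period).
- eyes.grab_frame(name): name is "side" or "top" or "wrist"; returns the picture (400x640x3 uint8, red, green, blue); there is no depth.
- eyes.camera_params(name): a dict with "K" (3x3 intrinsics, pixels), "world_from_camera" (4x4, takes a point from camera to world coordinates). Camera axes: x right, y up, looking along -z (the intrinsics and any distortion apply to the point x, -y, -z); pixel columns grow to the right and rows downward; lengths in m; the calibration is good to about 2 mm. A picture is of the moment at which its call begins: read the wrist's pose just before it. camera_params takes no time and is no camera call; for the wrist camera it gives the pose at the moment of the call.
- bot.close_job(): hands the job in, once; it reports no verdict.
The state is a dict: "t": time; "qpos": joint angles; "qvel": joint speeds; "effort": joint torques, N m; "tcp_pos": TCP position; "tool_rot": TCP orientation; "ft_force": force on the tool from outside, world axes, zero at the start; "moment": the same for the moment, N m; "grip_width": finger opening in m.
Only numpy, scipy, OpenCV 4.12 (cv2) and the standard library are available. Lean on these libraries where they do the work, as an engineer would, in place of code of your own. Each camera call takes 0.05 s, during which the arm holds its last target.

## Task

On the capsule-filling bench, take the perforated plate that has an ear at each end, lower its ears into the two slots of the steel bracket and press it down past the spring clips until it sits fully home, flat on the bracket's deck, then let go. Leave the similar plate without ears where it lies.

Things in the scene. Friction and masses are not known exactly. Their poses are not given: they have to be found in the camera images.
- plate: Eared plate: white perforated plastic, 120 (x) x 84 (y) x 8 mm, plus at each x end, mid-width, an ear 30 long x 20 wide (y) x 8 mm thick: 180 mm in all. On top a solid upright black plastic handle block, 14 (x) x 56 (y) mm, from 8 to 42 mm above the underside. Starts flat on the table; 0.13 kg. Origin: centre of underside; x from ear to ear, z up; a half turn makes no difference.
- bracket: Fixed steel bracket, 220 (x) x 104 (y) mm, flat black deck 40 mm above the table. At each x end a cheek 90 mm high, from 72 to 110 mm off centre, with a slot for an ear: on the line y = 0, 72 mm wide, open on top and inwards, end wall at 104 mm. Knobs stick out 18 mm on its -y side, below deck level. Origin: under the deck's centre, at table height; x from slot to slot, z up.
- seat (a point): Centre of the deck, axes as the bracket's: the seated plate's origin comes here, +-12 mm play in x. In each slot two dark spring clips face each other across y: 56 mm apart at the top (48 mm above deck), narrowing evenly to 14 mm at 12 mm above deck; each yields 20 mm. A plate just let go stops on them 10 to 20 mm above deck; then it takes 10 to 20 N down to reach the deck. Friction then holds it.
- plain: Plate without ears, to be left alone: same white perforated plate and black plastic handle, 120 (x) x 84 (y) x 8 mm, lying flat on the table. Origin: centre of the underside; x along its long side, z up.
There are look-alikes about, which are no part of the job. Leave any brown, green or pink look-alike of the plate alone.

How it is judged:
By the outcome, as a careful person would: the job done as asked, in the order asked, and still so for the second after the job is handed in, with the robot touching nothing.
It also fails if it takes over 42 s, if anything falls off the work surface, if the arm or the gripper's body presses on something with over 40 N, if the wrist force passes 120 N, or if a joint passes its speed limit or range.

## Working session

There is one attempt and no reset: what is moved stays moved. The work goes in short steps, Python scripts to look and compute and a shell command to move; the robot and the scene stay as the last step left them, time stands still between calls to the robot, and variables do not carry over. Pictures are saved under pics/ and viewed, and the job is handed in when it is done.

```bash
ls; mkdir -p pics
python3 - <<'E'
from rig import bot, eyes
import cv2
s=bot.state(); print({k:s[k] for k in('t','tcp_pos','tool_rot','grip_width','ft_force')})
for n in ('side','top'):
    cv2.imwrite(f'pics/{n}0.png',eyes.grab_frame(n)[:,:,::-1])
    print(n,eyes.camera_params(n))
E
```

```text
pics
{'t': 0.0, 'tcp_pos': array([0.26320479, 0.62107629, 0.20063478]), 'tool_rot': array([[-9.20744641e-01,  3.90165537e-01, -3.99219478e-04],
       [ 3.90165729e-01,  9.20743883e-01, -1.18582210e-03],
       [-9.50880244e-05, -1.24760110e-03, -9.99999217e-01]]), 'grip_width': 0.08509962454705748, 'ft_force': array([-0.00176461,  0.12281821,  0.03803382])}
side {'K': array([[369.97366936,   0.        , 319.2582589 ],
       [  0.        , 369.97366936, 198.13130587],
       [  0.        ,   0.        ,   1.        ]]), 'world_from_camera': array([[ 0.90265426,  0.31938427, -0.28845968,  0.1542073 ],
       [-0.43001335,  0.69647597, -0.57446474, -0.43651796],
       [ 0.01743023,  0.64258456,  0.7660165 ,  0.70567916],
       [ 0.        ,  0.        ,  0.        ,  1.        ]])}
top {'K': array([[503.01175552,   0.        , 316.93518527],
       [  0.        , 503.01175552, 198.4579553 ],
       [  0.        ,   0.        ,   1.        ]]), 'world_from_camera': array([[-0.03287832,  0.97814527, -0.20530671,  0.17927251],
       [-0.99945268, -0.03292809,  0.00317508,  0.03660732],
       [-0.00365467,  0.20529873,  0.97869253,  1.24199971],
       [ 0.        ,  0.        ,  0.        ,  1.        ]])}
```

View pics/side0.png

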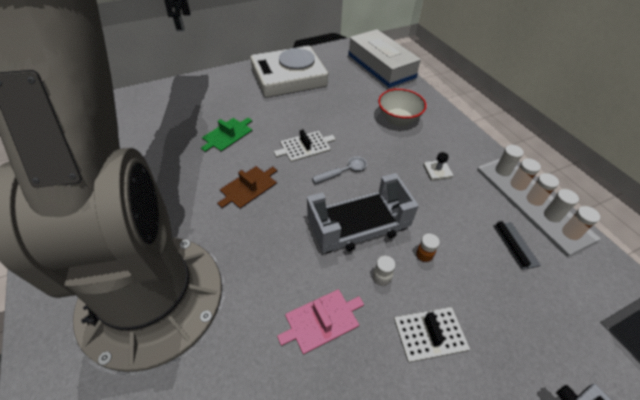

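View pics/top0.png

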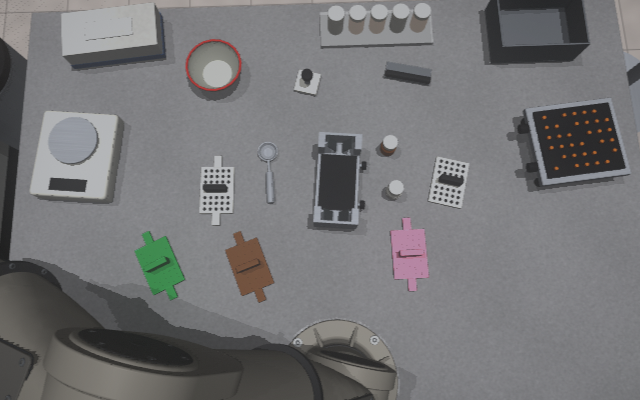

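Run:
```python
import cv2
a=cv2.imread('pics/top0.png')
cv2.imwrite('pics/c1.png',cv2.resize(a[145:235,180:260],None,fx=6.5,fy=6.5,interpolation=cv2.INTER_CUBIC))
cv2.imwrite('pics/c2.png',cv2.resize(a[120:235,295:385],None,fx=5,fy=5,interpolation=cv2.INTER_CUBIC))
```

```text
(no output)
```

View pics/c1.png

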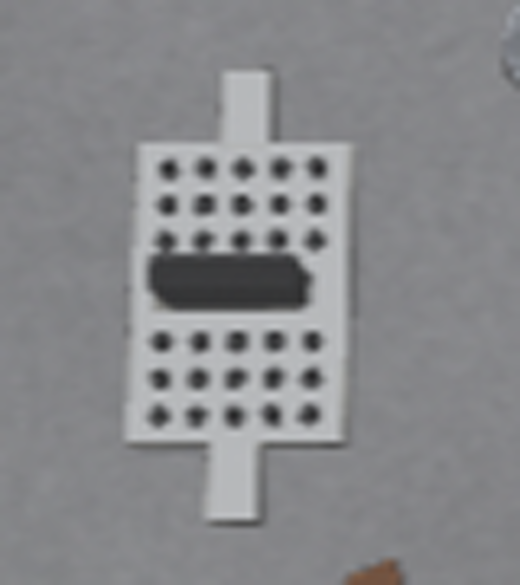

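View pics/c2.png

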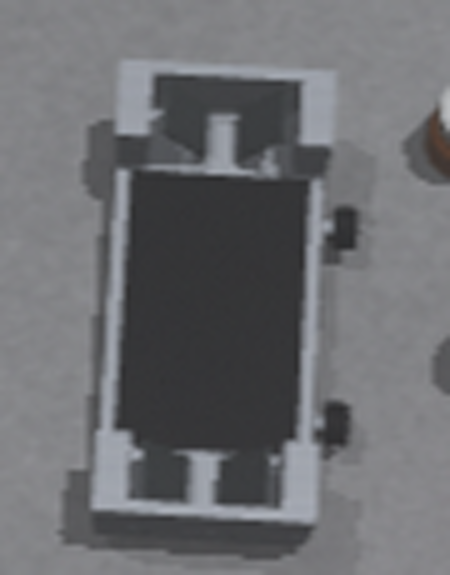

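```bash
cat > h.py <<'E'
import numpy as np
from rig import bot, eyes
from scipy.optimize import least_squares
def proj(p,P):
    T=np.linalg.inv(P['world_from_camera']);c=np.atleast_2d(p)@T[:3,:3].T+T[:3,3]
    K=P['K'];u=np.c_[c[:,0],-c[:,1],-c[:,2]]@K.T
    return u[:,:2]/u[:,2:]
def place(v,m):
    c,s=np.cos(v[2]),np.sin(v[2]);m=np.asarray(m,float)
    return np.c_[c*m[:,0]-s*m[:,1]+v[0],s*m[:,0]+c*m[:,1]+v[1],m[:,2]]
def fit(m,px,P,v0):
    r=least_squares(lambda v:(proj(place(v,m),P)-px).ravel(),v0,x_scale=[.01,.01,.1])
    return r.x,r.fun.reshape(-1,2)
E
python3 - <<'E'
from h import *
P=eyes.camera_params('top')
h=.008
m=[[.09,0,h],[-.09,0,h],[.06,.042,h],[.06,-.042,h],[-.06,.042,h],[-.06,-.042,h]]
px=np.array([[248,70],[233,519],[140,143],[352,143],[126,440],[345,440]])/6.5+[180-.5,145-.5]+.5*1/6.5
v,r=fit(m,px,P,[.45,.2,0]);print('plate',v,np.degrees(v[2]));print(r.round(2))
h=.09
m=[[.11,.052,h],[.11,-.052,h],[-.11,.052,h],[-.11,-.052,h]]
px=np.array([[120,60],[337,70],[92,512],[318,522]])/5+[295-.5,120-.5]+.1
v,r=fit(m,px,P,[.45,0,0]);print('bracket',v,np.degrees(v[2]));print(r.round(2))
h=.04
# side view check
S=eyes.camera_params('side')
print(proj(place(v,[[.11,.052,.09],[.11,-.052,.09],[-.11,.052,.09],[-.11,-.052,.09]]),S).round(1))
E
python3 - <<'E'
import cv2
a=cv2.imread('pics/side0.png')
cv2.imwrite('pics/c3.png',cv2.resize(a[120:260,260:430],None,fx=4.2,fy=4.2,interpolation=cv2.INTER_CUBIC))
E
```

```text
plate [ 0.47031968  0.28431158 -0.02651541] -1.5192208626175057
[[ 0.1  -0.44]
 [-0.06  0.18]
 [-0.19 -0.22]
 [ 0.21 -0.45]
 [-0.01  0.55]
 [-0.04  0.32]]
bracket [ 0.47112646 -0.01848375 -0.08980849] -5.14564735523948
[[ 0.   -0.08]
 [-0.2   0.21]
 [ 0.27 -0.31]
 [-0.08  0.19]]
[[397.  171.3]
 [419.8 204. ]
 [307.5 195.3]
 [324.5 232.3]]
```

View pics/c3.png

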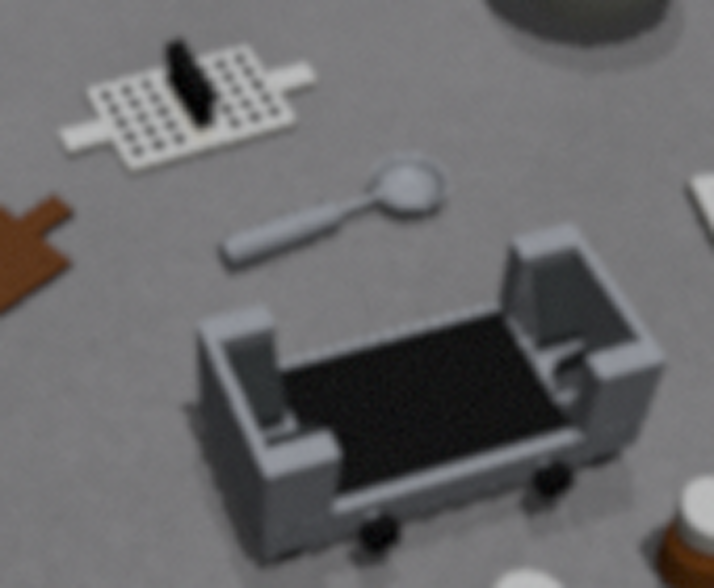

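```bash
python3 -m crank '[[[0,0,-10,30,-48,0,0],[0,0,-20,60,-97,0,0],[0,0,-30,90,-146,0,0],[0,0,-40,120,-195,0,0],[0,0,-50,150,-244,0,0]]]'
```

```text
t: 0.72
tcp_pos: [0.414, 0.3756, 0.2012]
tool_rot: [[-0.287, 0.958, -0.0], [0.958, 0.287, -0.0], [0.0, -0.0, -1.0]]
ft_force: [0.8, 0.5, 0.3]
grip_width: 0.0855
```

```bash
python3 -m crank '[[[0,0,-9,28,-46,0,0],[0,0,-18.5,57,-93,0,0],[0,0,-18.5,57,-93,0,0],[0,0,-18.5,57,-93,0,0]]]'
python3 - <<'E'
from h import *
import cv2
P=eyes.camera_params('wrist');print(P)
a=eyes.grab_frame('wrist');cv2.imwrite('pics/w1.png',a[:,:,::-1])
h=.008;v=[.4703,.2843,-.0265]
print(proj(place(v,[[.09,0,h],[-.09,0,h],[.06,.042,h],[.06,-.042,h],[-.06,.042,h],[-.06,-.042,h]]),P).round(1))
E
```

```text
t: 1.23
tcp_pos: [0.4701, 0.2846, 0.2011]
tool_rot: [[0.025, 1.0, -0.0], [1.0, -0.025, -0.0], [-0.0, -0.0, -1.0]]
ft_force: [0.0, 0.5, -0.3]
grip_width: 0.0856
{'K': array([[319.54968255,   0.        , 314.2522078 ],
       [  0.        , 319.54968255, 197.47854778],
       [  0.        ,   0.        ,   1.        ]]), 'world_from_camera': array([[ 9.99694163e-01,  2.37989683e-02,  6.72231568e-03,
         4.72247523e-01],
       [-2.47300994e-02,  9.62610588e-01,  2.69757812e-01,
         3.53350635e-01],
       [-5.10146311e-05, -2.69841554e-01,  9.62904737e-01,
         3.73237285e-01],
       [ 0.00000000e+00,  0.00000000e+00,  0.00000000e+00,
         1.00000000e+00]])}
[[391.7 170. ]
 [236.4 169.7]
 [367.5 133.1]
 [364.2 204.6]
 [260.7 132.9]
 [263.8 204.4]]
```

View pics/w1.png

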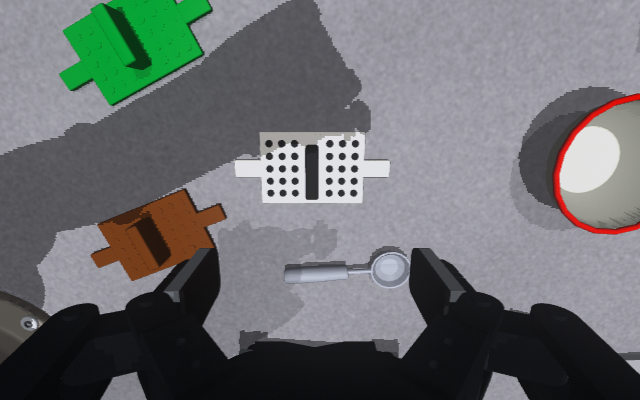

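```bash
python3 -m crank '[[[0,0,0,-1,0,-60,0],[0,0,0,-1,0,-120,0],[0,0,0,-1,0,-160,0],[0,0,0,-1,0,-186,0],[0,0,0,-1,0,-186,0]]]' 80
python3 -m crank '[[[0,0,0,0,0,0,1],[0,0,0,0,0,0,1],[0,0,0,0,0,0,1],[0,0,0,0,0,0,1],[0,0,0,0,0,0,1]]]' 80
python3 -m crank '[[[0,0,0,0,0,0,1],[0,0,0,0,0,0,1]]]' 80
```

```text
t: 1.9
tcp_pos: [0.4677, 0.2847, 0.0136]
tool_rot: [[0.023, 1.0, -0.003], [1.0, -0.023, -0.002], [-0.002, -0.003, -1.0]]
ft_force: [0.3, 0.2, 0.2]
grip_width: 0.0852
t: 2.52
tcp_pos: [0.4694, 0.2845, 0.0155]
tool_rot: [[0.026, 1.0, 0.0], [1.0, -0.026, 0.0], [0.0, 0.0, -1.0]]
ft_force: [0.2, -0.6, -0.2]
grip_width: -0.0001
t: 2.78
tcp_pos: [0.4694, 0.2845, 0.0153]
tool_rot: [[0.026, 1.0, -0.0], [1.0, -0.026, 0.0], [0.0, -0.0, -1.0]]
ft_force: [0.3, -0.1, 0.0]
grip_width: 0.0
```

Run:
```python
from h import *
import cv2
for n in('wrist','side','top'):
    cv2.imwrite(f'pics/{n}2.png',eyes.grab_frame(n)[:,:,::-1])
a=cv2.imread('pics/side2.png')
cv2.imwrite('pics/c4.png',cv2.resize(a[60:220,200:380],None,fx=3.7,fy=3.7))
```

```text
(no output)
```

View pics/wrist2.png

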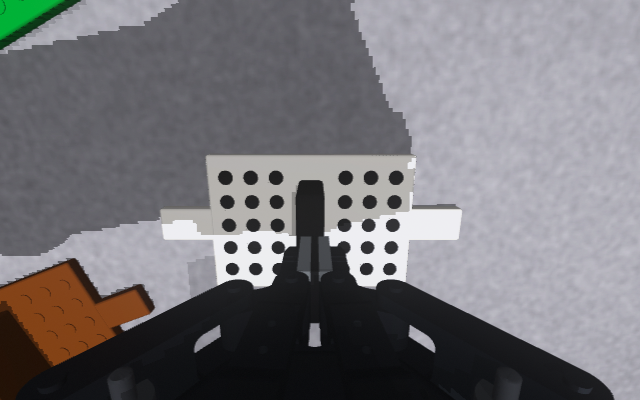

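View pics/c4.png

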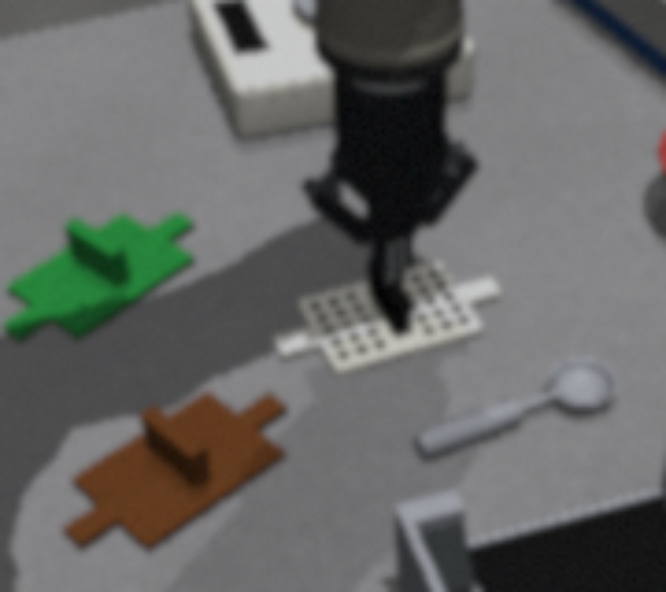

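View pics/top2.png

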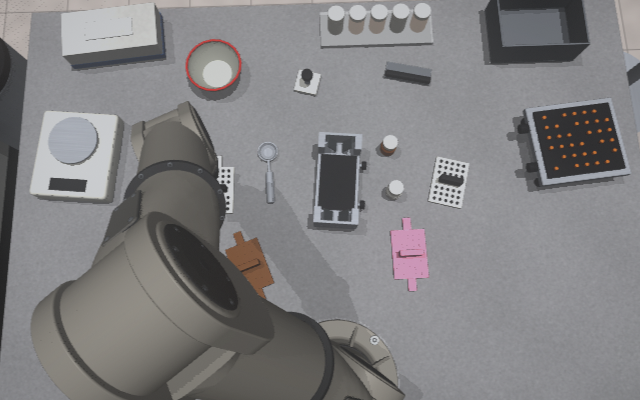

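Run:
```python
from h import *
import cv2
P=eyes.camera_params('wrist'); s=bot.state(); print(s['tcp_pos'],P['world_from_camera'][:3,3],s['t'])
v=[.4695,.2843,-.0265];h=.008
print(proj(place(v,[[.09,0,h],[-.09,0,h],[.06,.042,h],[.06,-.042,h],[-.06,.042,h],[-.06,-.042,h]]),P).round(1))
print('handle top',proj(place(v,[[.007,.028,.042],[-.007,.028,.042],[.007,-.028,.042],[-.007,-.028,.042],[.007,.028,.008]]),P).round(1))
print('tcp,grasp',proj([s['tcp_pos'],s['tcp_pos']+[0,0,.019]],P).round(1))
a=cv2.imread('pics/wrist2.png')
cv2.imwrite('pics/c5.png',cv2.resize(a[140:340,220:420],None,fx=3,fy=3))
```

```text
[0.46933307 0.28441644 0.01525905] [0.4714572  0.35317452 0.18736489] 2.925
[[464.1 227.6]
 [163.4 227.3]
 [420.4 157.6]
 [408.4 289.6]
 [207.3 157.4]
 [219.1 289.5]]
handle top [[328.6 197.8]
 [299.  197.8]
 [327.2 301.5]
 [300.2 301.5]
 [326.  181.8]]
tcp,grasp [[313.5 231.8]
 [313.4 245.4]]
```

View pics/c5.png

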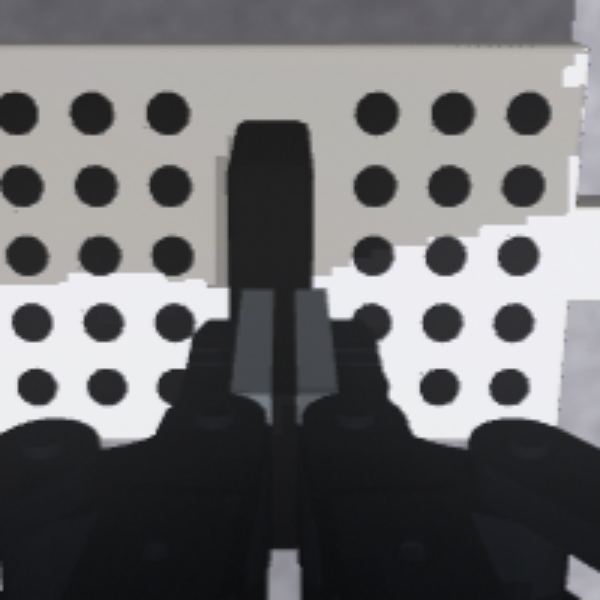

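```bash
python3 -m crank '[[[0,0,0,0,0,40,1],[0,0,0,0,0,80,1],[0,0,0,0,0,80,1]]]'
python3 - <<'E'
from h import *
import cv2
s=bot.state();P=eyes.camera_params('wrist');S=eyes.camera_params('side')
w=eyes.grab_frame('wrist')[:,:,::-1];d=eyes.grab_frame('side')[:,:,::-1]
p=[s['tcp_pos'],s['tcp_pos']+[0,0,.019],s['tcp_pos']+[0,0,.03]]
print(s['tcp_pos'],proj(p,P).round(1),proj(p,S).round(1))
cv2.imwrite('pics/w3.png',cv2.resize(w[160:360,200:430],None,fx=3,fy=3))
cv2.imwrite('pics/s3.png',cv2.resize(d[60:190,230:390],None,fx=4.5,fy=4.5,interpolation=cv2.INTER_CUBIC))
E
```

```text
t: 3.3
tcp_pos: [0.4708, 0.2855, 0.0979]
tool_rot: [[0.026, 1.0, 0.003], [1.0, -0.026, 0.003], [0.003, 0.003, -1.0]]
ft_force: [-0.1, 0.8, 0.6]
grip_width: -0.0003
[0.47079883 0.28545632 0.09791706] [[313.6 231.8]
 [313.6 245.3]
 [313.6 254.6]] [[305.8 116.9]
 [305.7 110.9]
 [305.7 107.4]]
```

View pics/w3.png

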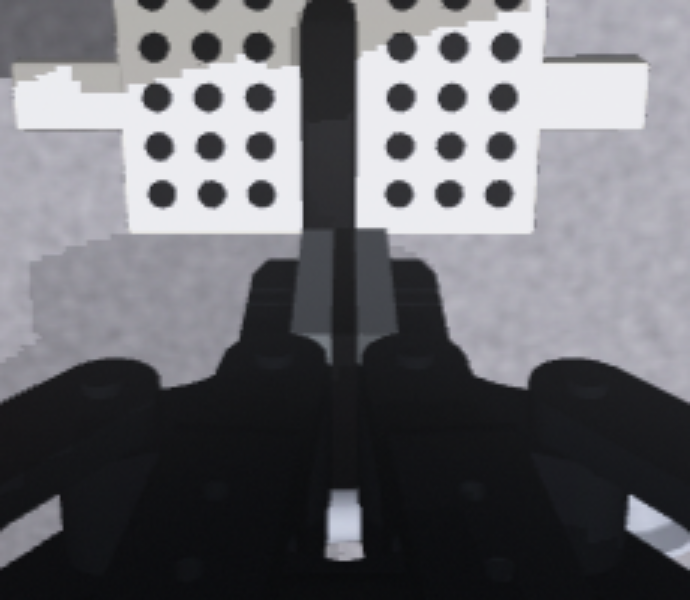

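View pics/s3.png

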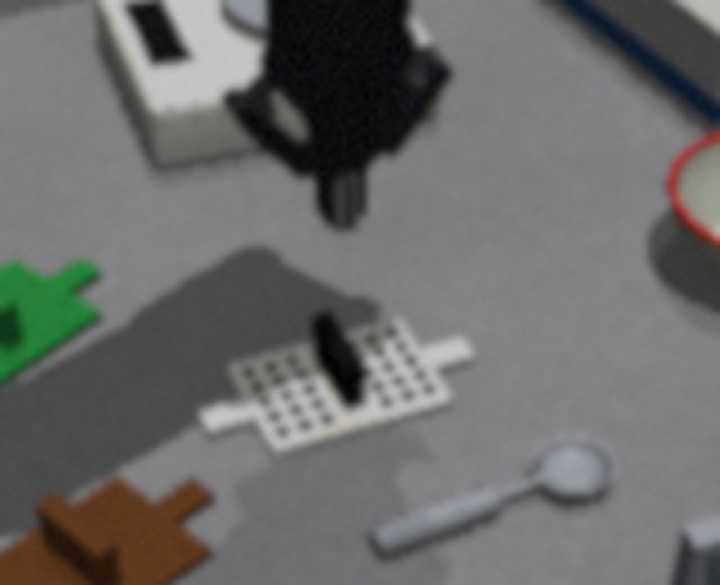

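Run:
```python
from h import *
P=eyes.camera_params('wrist');S=eyes.camera_params('side');t=bot.state()['tcp_pos'];print(t)
for d in (.01,.015,.02,.025,.03,.035,.04):
    print(d,proj([t+[0,.011,d],t+[0,-.011,d]],P).round(1)[:,1],proj([t+[0,.011,d],t+[0,-.011,d],t+[.004,-.011,d]],S).round(1).tolist())
```

```text
[0.46922601 0.28464258 0.09526576]
0.01 [219.6 257. ] [[303.7, 112.5], [307.1, 117.3], [308.5, 116.9]]
0.015 [222.8 261.1] [[303.6, 111.0], [307.1, 115.8], [308.5, 115.4]]
0.02 [226.2 265.5] [[303.6, 109.4], [307.1, 114.2], [308.5, 113.8]]
0.025 [229.8 270.1] [[303.6, 107.8], [307.1, 112.6], [308.5, 112.2]]
0.03 [233.7 275.1] [[303.5, 106.2], [307.0, 111.0], [308.5, 110.6]]
0.035 [237.8 280.3] [[303.5, 104.6], [307.0, 109.4], [308.5, 109.0]]
0.04 [242.1 285.9] [[303.5, 102.9], [307.0, 107.7], [308.5, 107.3]]
```

```bash
python3 -m crank '[[[0,0,0,0,0,0,0],[0,0,0,0,0,0,0],[0,0,0,0,0,0,0],[0,0,0,0,0,0,0],[0,0,0,0,0,-30,0]]]'
python3 -m crank '[[[0,0,0,0,0,-30,0],[0,0,0,0,0,-50,0],[0,0,0,0,0,-70,0],[0,0,0,0,0,-82,0],[0,0,0,0,0,-82,0]]]'
```

```text
t: 4.03
tcp_pos: [0.4706, 0.2854, 0.0664]
tool_rot: [[0.026, 1.0, 0.003], [1.0, -0.026, 0.003], [0.003, 0.003, -1.0]]
ft_force: [-0.3, 1.4, -0.9]
grip_width: 0.0851
t: 4.65
tcp_pos: [0.4691, 0.2841, -0.0172]
tool_rot: [[0.026, 1.0, -0.001], [1.0, -0.026, -0.001], [-0.001, -0.001, -1.0]]
ft_force: [-0.2, -0.1, 0.2]
grip_width: 0.0858
```

```bash
python3 -m crank '[[[0,0,0,0,0,0,1],[0,0,0,0,0,0,1],[0,0,0,0,0,0,1],[0,0,0,0,0,0,1],[0,0,0,0,0,0,1]]]' 80
python3 - <<'E'
from h import *
import cv2
w=eyes.grab_frame('wrist')[:,:,::-1]
cv2.imwrite('pics/w4.png',w)
print(bot.state()['grip_width'],bot.state()['tcp_pos'])
E
```

```text
t: 5.28
tcp_pos: [0.4695, 0.2846, -0.0162]
tool_rot: [[0.026, 1.0, 0.0], [1.0, -0.026, 0.001], [0.001, 0.0, -1.0]]
ft_force: [-2.4, -0.3, 7.8]
grip_width: 0.0127
0.012871894476107216 [ 0.46947404  0.28464087 -0.01626248]
```

View pics/w4.png

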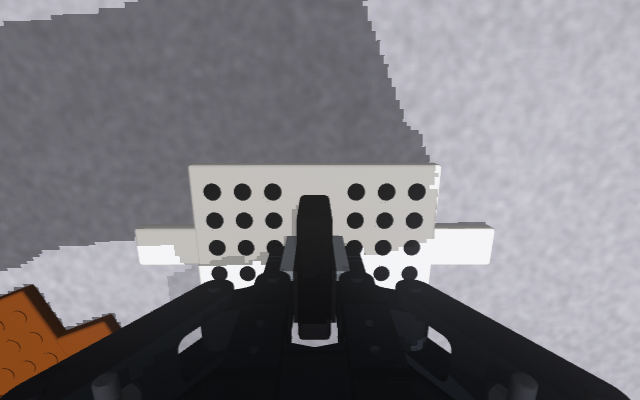

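```bash
python3 -m crank '[[[0,0,0,0,0,20,1],[0,0,0,0,0,60,1],[0,0,0,0,0,100,1],[0,0,0,0,0,140,1],[0,0,0,0,0,140,1]]]' 80
python3 -m crank '[[[0,0,-0.5,0,-40,0,1],[0,0,-1,0,-95,0,1],[0,0,-2,1,-150,0,1],[0,0,-3,1,-205,0,1],[0,0,-3.6,1,-250,0,1]]]' 
python3 -m crank '[[[0,0,0,0,-40,0,1],[0,0,0,0,-53,0,1],[0,0,0,0,-53,0,1]]]'
python3 - <<'E'
from h import *
import cv2
s=bot.state();print(s['tcp_pos'])
cv2.imwrite('pics/w5.png',eyes.grab_frame('wrist')[:,:,::-1])
for n,(a,b,c,d,f) in {'side':(100,270,280,450,4),'top':(100,250,270,410,4)}.items():
    i=eyes.grab_frame(n)[:,:,::-1];cv2.imwrite(f'pics/{n}5.png',cv2.resize(i[a:b,c:d],None,fx=f,fy=f,interpolation=cv2.INTER_CUBIC))
E
```

```text
t: 5.95
tcp_pos: [0.4706, 0.2855, 0.126]
tool_rot: [[0.026, 1.0, 0.003], [1.0, -0.026, 0.003], [0.004, 0.003, -1.0]]
ft_force: [-0.3, -0.1, -1.6]
grip_width: 0.0129
t: 6.58
tcp_pos: [0.4695, 0.0323, 0.1226]
tool_rot: [[0.09, 0.996, -0.001], [0.996, -0.09, -0.0], [-0.0, -0.001, -1.0]]
ft_force: [1.9, 0.3, -1.0]
grip_width: 0.0128
t: 6.95
tcp_pos: [0.47, -0.0189, 0.1228]
tool_rot: [[0.09, 0.996, -0.001], [0.996, -0.09, -0.0], [-0.0, -0.001, -1.0]]
ft_force: [0.3, 0.5, -0.7]
grip_width: 0.0131
[ 0.47001433 -0.01888572  0.12283187]
```

View pics/w5.png

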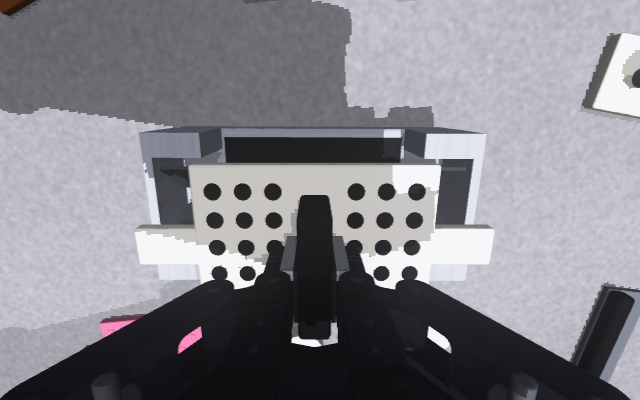

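View pics/side5.png

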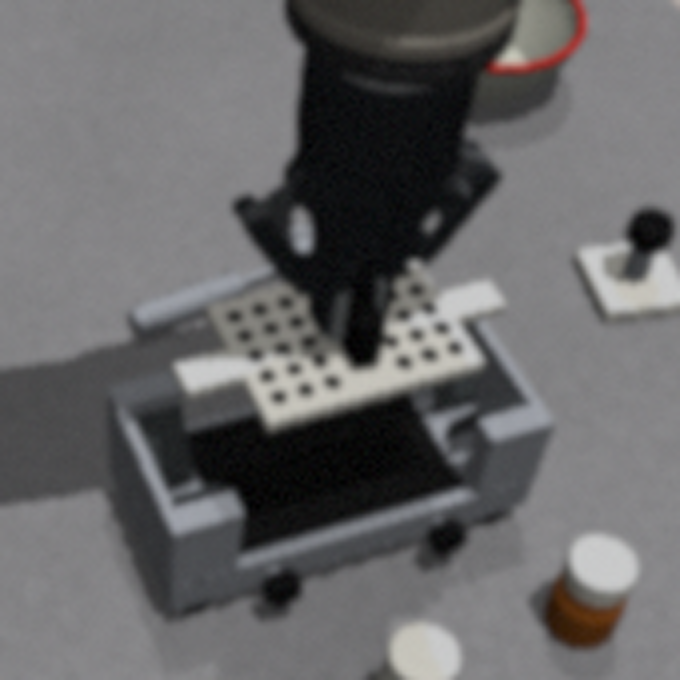

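View pics/top5.png

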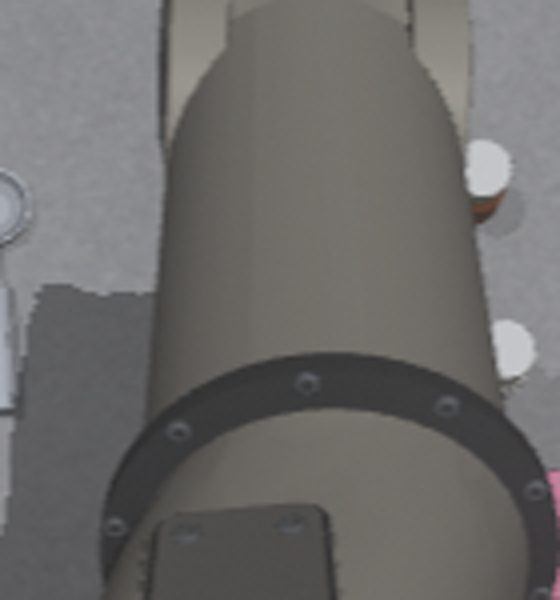

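Run:
```python
from h import *
import cv2
P=eyes.camera_params('wrist')
v=[.4711,-.0185,-.0898]
m=[[.11,.052,.09],[-.11,.052,.09],[.072,.052,.09],[-.072,.052,.09],[.104,.036,.09],[-.104,.036,.09],[.072,.036,.09],[-.072,.036,.09]]
print(proj(place(v,m),P).round(1))
i=cv2.imread('pics/w5.png');cv2.imwrite('pics/c6.png',cv2.resize(i[110:300,120:500],None,fx=2.1,fy=2.1,interpolation=cv2.INTER_CUBIC))
```

```text
[[488.9 137.9]
 [141.5 136.7]
 [429.  137.7]
 [201.6 136.9]
 [475.9 162.9]
 [154.3 161.9]
 [426.5 162.8]
 [203.8 162. ]]
```

View pics/c6.png

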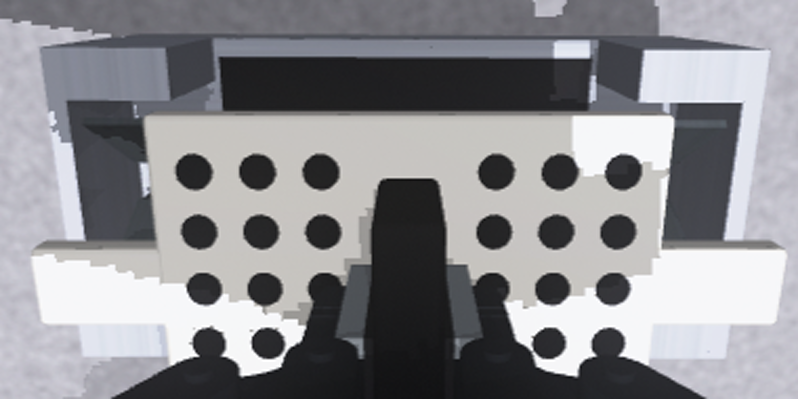

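Run:
```python
from h import *
P=eyes.camera_params('wrist')
px=np.array([[33,252],[40,323],[785,252],[776,323],[148,116],[671,116]])/2.1+[120,110]-.25
m=np.array([[-.09,.01,0],[-.09,-.01,0],[.09,.01,0],[.09,-.01,0],[-.06,.042,0],[.06,.042,0]])
f=lambda v:(proj(place(v[:3],m+[0,0,v[3]]),P)-px).ravel()
r=least_squares(f,[.47,-.02,-.09,.147],x_scale=[.01,.01,.1,.01]);print('plate',r.x,r.fun.reshape(-1,2).round(1).tolist())
px=np.array([[43,48],[768,50],[67,101],[743,101]])/2.1+[120,110]-.25
m=np.array([[-.11,.052,.09],[.11,.052,.09],[-.104,.036,.09],[.104,.036,.09]])
r,q=fit(m,px,P,[.47,-.02,-.09]);print('br',r,q.round(1).tolist())
```

```text
plate [ 0.4708571  -0.01679699 -0.08695483  0.14487088] [[-0.3, -1.4], [2.2, 0.9], [0.2, -1.2], [-1.4, 1.1], [-2.1, 0.3], [1.5, 0.4]]
br [ 0.46983303 -0.01568324 -0.0879764 ] [[-1.8, 0.1], [1.6, -0.3], [-0.3, 0.2], [0.5, 0.7]]
```

```bash
python3 -m crank '[[[0,0,0,-1,1,-20,1],[0,0,0,-1,1,-40,1],[0,0,0,-1,1,-60,1],[0,0,0,-1,1,-68,1],[0,0,0,-1,1,-68,1]]]' 100
python3 -m crank '[[[0,0,0,0,0,-5,1],[0,0,0,0,0,-10,1],[0,0,0,0,0,-15,1],[0,0,0,0,0,-15,1]]]'
```

```text
t: 7.72
tcp_pos: [0.4692, -0.0171, 0.0551]
tool_rot: [[0.088, 0.996, -0.001], [0.996, -0.088, -0.0], [-0.0, -0.001, -1.0]]
ft_force: [-0.7, -0.5, -1.3]
grip_width: 0.0125
t: 8.22
tcp_pos: [0.4693, -0.0179, 0.0401]
tool_rot: [[0.089, 0.996, -0.0], [0.996, -0.089, -0.0], [-0.0, -0.0, -1.0]]
ft_force: [0.7, -1.6, -1.3]
grip_width: 0.0125
```

```bash
python3 -m crank '[[[0,0,0,0,0,-3,1],[0,0,0,0,0,-6,1],[0,0,0,0,0,-8,1],[0,0,0,0,0,-8,1]]]'
python3 -m crank '[[[0,0,0,0,0,-2,1],[0,0,0,0,0,-4,1],[0,0,0,0,0,-4,1]]]'
```

```text
t: 8.72
tcp_pos: [0.4696, -0.0175, 0.0322]
tool_rot: [[0.088, 0.996, 0.0], [0.996, -0.088, -0.0], [-0.0, 0.0, -1.0]]
ft_force: [3.3, -0.8, -3.7]
grip_width: 0.0122
t: 9.1
tcp_pos: [0.4691, -0.0176, 0.028]
tool_rot: [[0.088, 0.996, -0.001], [0.996, -0.088, -0.0], [-0.0, -0.001, -1.0]]
ft_force: [1.8, -1.2, -7.9]
grip_width: 0.0122
```

```bash
python3 -m crank '[[[0,0,0,0,0,-2,1],[0,0,0,0,0,-4,1],[0,0,0,0,0,-4,1]]]'
python3 - <<'E'
from h import *
import cv2
cv2.imwrite('pics/w7.png',eyes.grab_frame('wrist')[:,:,::-1])
i=eyes.grab_frame('side')[:,:,::-1];cv2.imwrite('pics/s7.png',cv2.resize(i[120:270,290:440],None,fx=4,fy=4,interpolation=cv2.INTER_CUBIC))
E
```

```text
t: 9.48
tcp_pos: [0.4692, -0.0175, 0.0241]
tool_rot: [[0.088, 0.996, -0.0], [0.996, -0.088, -0.0], [-0.0, -0.0, -1.0]]
ft_force: [1.2, -0.0, -5.5]
grip_width: 0.0123
```

View pics/w7.png

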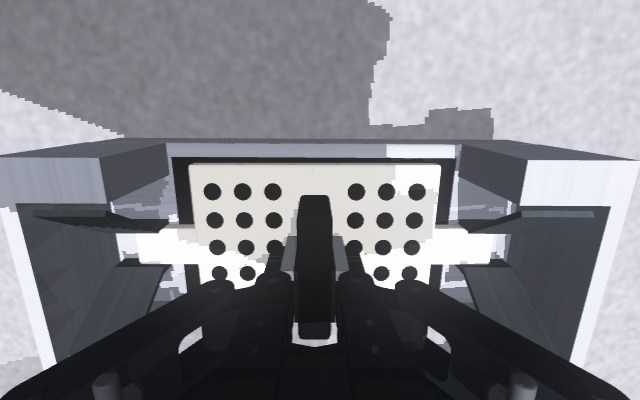

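View pics/s7.png

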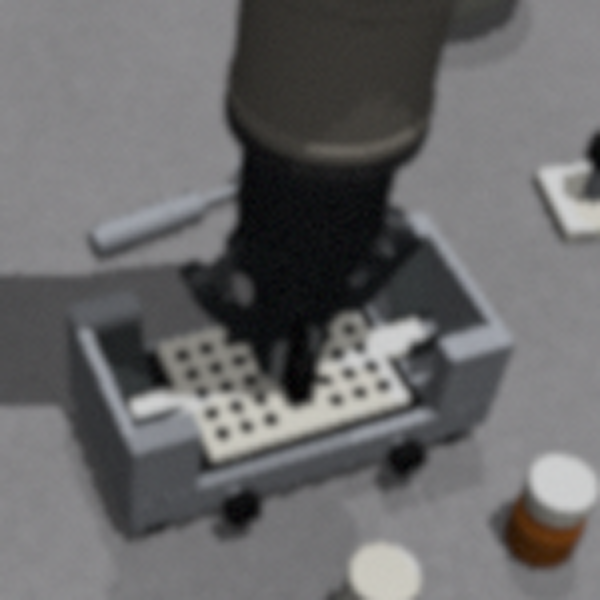

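```bash
python3 -m crank '[[[0,0,0,0,0,-1,1],[0,0,0,0,0,-2,1],[0,0,0,0,0,-2,1]]]'
```

```text
t: 9.95
tcp_pos: [0.4693, -0.0175, 0.0237]
tool_rot: [[0.089, 0.996, -0.0], [0.996, -0.089, 0.002], [0.002, -0.0, -1.0]]
ft_force: [-14.6, -0.3, 49.0]
grip_width: 0.0124
```

```bash
python3 -m crank '[[[0,0,0,0,0,1.5,1],[0,0,0,0,0,1.5,1],[0,0,0,0,0,1.5,0],[0,0,0,0,0,1.5,0],[0,0,0,0,0,1.5,0]]]'
python3 -m crank '[[[0,0,0,0,0,0,0],[0,0,0,0,0,0,0]]]'
```

```text
t: 10.58
tcp_pos: [0.4694, -0.0175, 0.0237]
tool_rot: [[0.088, 0.996, -0.0], [0.996, -0.088, -0.0], [-0.0, -0.0, -1.0]]
ft_force: [-0.1, -0.2, -0.3]
grip_width: 0.0664
t: 10.82
tcp_pos: [0.4694, -0.0175, 0.0238]
tool_rot: [[0.088, 0.996, -0.0], [0.996, -0.088, 0.0], [0.0, -0.0, -1.0]]
ft_force: [-0.1, 0.0, -0.1]
grip_width: 0.0854
```

```bash
python3 -m crank '[[[0,0,0,0,0,20,0],[0,0,0,0,0,60,0],[0,0,0,0,0,110,0],[0,0,0,0,0,160,0],[0,0,0,0,0,160,0]]]'
python3 -m crank '[[[0,0,0,0,60,0,0],[0,0,0,0,120,0,0],[0,0,0,0,180,0,0],[0,0,0,0,240,0,0],[0,0,0,0,280,0,0]]]'
python3 - <<'E'
from h import *
import cv2
i=eyes.grab_frame('side')[:,:,::-1];cv2.imwrite('pics/s8.png',cv2.resize(i[150:260,290:440],None,fx=5,fy=5,interpolation=cv2.INTER_CUBIC))
i=eyes.grab_frame('top')[:,:,::-1];cv2.imwrite('pics/t8f.png',i);cv2.imwrite('pics/t8.png',cv2.resize(i[120:235,295:385],None,fx=5,fy=5,interpolation=cv2.INTER_CUBIC))
E
```

```text
t: 11.45
tcp_pos: [0.4713, -0.0172, 0.187]
tool_rot: [[0.088, 0.996, 0.006], [0.996, -0.088, 0.002], [0.003, 0.005, -1.0]]
ft_force: [-0.2, 1.3, -0.1]
grip_width: 0.0855
t: 12.08
tcp_pos: [0.4683, 0.2651, 0.1827]
tool_rot: [[0.086, 0.996, -0.001], [0.996, -0.086, -0.0], [-0.001, -0.001, -1.0]]
ft_force: [-0.2, -0.1, -0.3]
grip_width: 0.0854
```

View pics/s8.png

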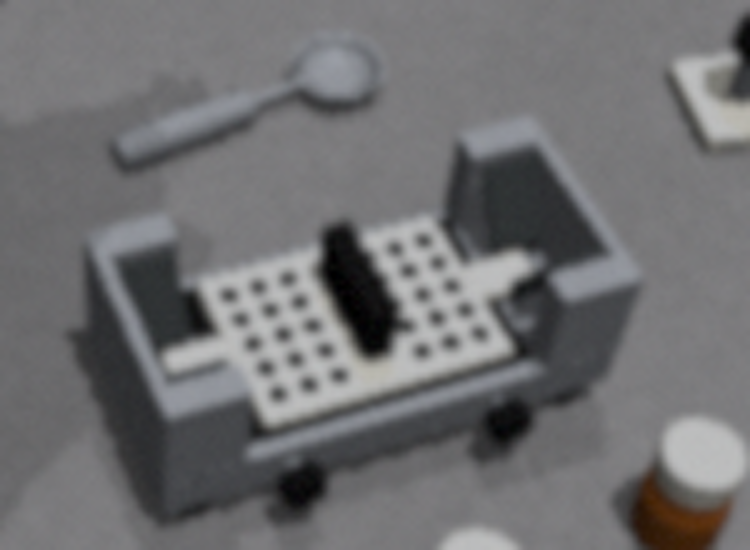

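View pics/t8.png

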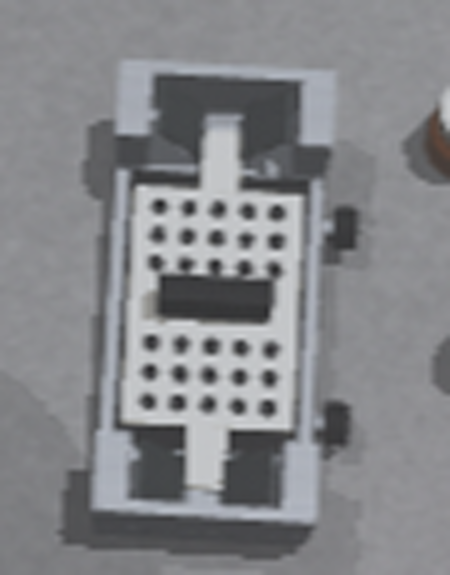

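View pics/t8f.png

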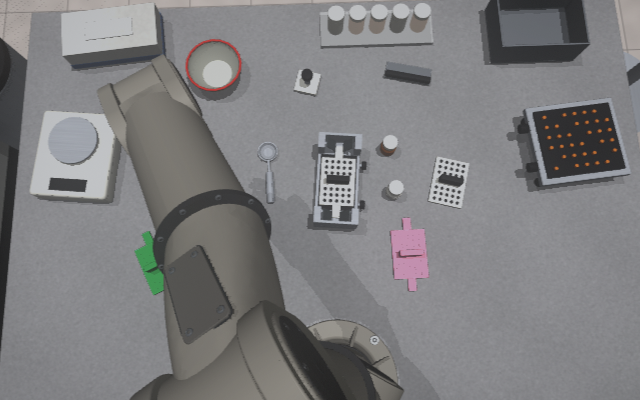

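Run:
```python
from h import *
S=eyes.camera_params('side');T=eyes.camera_params('top')
# side crop: plate top near-left, near-right, far-left, far-right corners ; bracket cheek outer tops
ps=np.array([[264,418],[520,343],[197,287],[435,217]])/5+[290,150]-.4
mp=np.array([[-.06,-.042,0],[.06,-.042,0],[-.06,.042,0],[.06,.042,0]])
bs=np.array([[165,418],[640,280],[90,240],[535,122]])/5+[290,150]-.4
mb=np.array([[-.11,-.052,.09],[.11,-.052,.09],[-.11,.052,.09],[.11,.052,.09]])
pt=np.array([[120,419],[292,430],[133,184],[307,192]])/5+[295,120]-.4
mt=mp[[2,0,3,1]]; mt=np.array([[-.06,.042,0],[-.06,-.042,0],[.06,.042,0],[.06,-.042,0]])
bt=np.array([[92,512],[318,522],[120,60],[337,70]])/5+[295,120]-.4
mbt=np.array([[-.11,.052,.09],[-.11,-.052,.09],[.11,.052,.09],[.11,-.052,.09]])
def f(v):  # bracket pose, plate pose+z, side px offset, top px offset
    b=v[:3];p=v[3:6];z=[0,0,v[6]]
    return np.r_[(proj(place(p,mp+z),S)+v[7:9]-ps).ravel(),(proj(place(b,mb),S)+v[7:9]-bs).ravel(),
      (proj(place(p,mt+z),T)-pt).ravel(),(proj(place(b,mbt),T)-bt).ravel()]
r=least_squares(f,[.47,-.018,-.09,.47,-.018,-.09,.05,0,0],x_scale=[.01,.01,.1,.01,.01,.1,.01,1,1])
print(r.x.round(4));print(r.fun.reshape(-1,2).round(1).tolist())
```

```text
[ 0.4711 -0.0183 -0.0945  0.4718 -0.018  -0.0921  0.0513 -1.0274  1.9489]
[[0.8, 1.0], [-0.6, 1.1], [-0.0, -1.5], [-0.2, -0.6], [0.6, 0.8], [1.1, 0.5], [-1.1, -0.6], [-0.5, -0.7], [-0.1, 0.3], [0.3, 0.1], [0.2, -0.4], [-0.5, -0.1], [-0.0, -0.4], [-0.4, 0.3], [0.1, -0.2], [-0.1, 0.3]]
```

Run:
```python
from rig import bot
print(bot.state()['t']);print(bot.close_job())
```

```text
12.175
the job is handed in; nothing more can be done
None
```

The eared white plate is seated in the bracket with both ears down past the spring clips. The gripper has let go and is well clear. I handed the job in at about 12.2 s of the 42 s. I touched neither the plain plate nor the coloured look-alikes.

**First grasp:** It closed on nothing. Side and wrist pictures showed the shut fingertips about 32 mm behind the reported TCP, so the fingers had closed just above the handle. I went about 32 mm lower and the second grasp held, with the opening reading about 13 mm.

**Seating:** The plate stopped hard with its underside at 39.9 mm, against the 40 mm deck, going by the tool height at the grasp. The wrist force rose from −5.5 N to +49 N over the last small step down and dropped to about 0 N on release.

**Last checks:**
- The side and top pictures show the plate centred, level and not lifted since the release.
- A combined fit of both cameras put the plate's top at 51 mm instead of the expected 48 mm. I judged that to be within the picture error, because the contact height and the unchanged side view both say it is home.
- The 49 N was pressed through the gripped plate, under the 120 N wrist limit. I took the 40 N limit to cover only the arm and the gripper's body, so I did not count it against that.

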